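# Lift the vial block out of the block heater

### The job

The vials have had their time in the block heater. Swing its clear hinged cover right open until it rests back on its stop, then take the aluminium vial block by its lifting handle, draw it straight up out of the heating well with all five vials in it, and hold it steady and level right above the well with about 10 cm of air between the block and the heater's top. Finish while still holding it there, so that I can take it over from you; keep it level all the way and leave the other things on the bench where they are.

Things in the scene. Friction and masses are not known exactly. Their poses are not given: they have to be found in the camera images.
- heater: White dry-block heater, fixed to the bench, 180 mm wide (y), from 130 mm in front of its origin (-x: low sloped control panel, under 70 mm high) to 100 mm behind. Origin: on the bench under the middle of the heating well; x from front to rear, y to its left, z up. Housing top at z = 75 mm, 95 mm deep in x. Well in it: 54 x 120 mm (x, y), 40 mm deep.
- heater_top (a point): Point in the middle of the well's mouth, at the level of the housing's top, 75 mm above the bench. Same axes as the heater.
- heater_lid (a joint): Angle (rad) of the clear cover: 0 shut, grows as its front edge swings up and back; 1.83 (105 degrees) when it leans on two rubber bumpers, its stop. 0.18 kg, swings freely, falls shut below about 1.0, beyond that falls open and stays. An upside-down clear box over the well, 80 x 150 mm (x, y), 54 mm tall, top 131 mm above the bench when shut.
- lid_tab (a point): Grip point on the cover's black lift tab; it and its axes turn with the cover. The tab is a flat tongue, 26 mm wide (y), 8 mm thick, sticking 34 mm forward from the cover's front face near the top edge; the point is on its middle line, 21 mm out. Cover shut: 61 mm in front of the heater's origin, 124 mm above the bench, free air below and beside it.
- lid_hinge (a point): Middle of the cover's hinge axis (axis along the heater's y), 44 mm behind the heater's origin and 78 mm above the bench; heater axes. The tab's grip point is 105 mm in front of and 46 mm above it when shut.
- block: Loose aluminium vial block, 50 x 116 x 40 mm (x, y, z), about 0.5 kg; origin at the middle of its underside, z up. It stands in the well with 2 mm play on each side, its top flush with the housing's top, axes as the heater's. Eight round wells in two rows of four, 22 mm deep; five hold a vial.
- block_handle (a point): Middle of the black grip bar of the block's lifting handle: bar 46 mm long along the block's x, 12 mm wide (y) and 12 mm tall, on two thin steel legs; 78 mm above the block's underside, 38 mm above its top, over its middle. Fingertips beside the bar have room down to 26 mm below this point, where the vial caps begin. Axes as the block's.
- vial_0: 2 ml screw-cap vial, 15 mm across, 34 mm tall, standing loose in a well of the block, 12 mm of it above the block's top; origin at the middle of its underside, 18 mm above the block's underside.
- vial_1: Like vial_0.
- vial_2: Like vial_0.
- vial_3: Like vial_0.
- vial_4: Like vial_0.
- timer: Bystander: small flat lab timer, 70 x 72 x 18 mm, lying near the right front of the heater; origin under its middle.
- septa_box: Bystander: small cardboard box, 65 x 74 x 28 mm, left of the heater; origin under its middle.
- amber_bottle: Bystander: amber glass bottle with a black cap, 52 mm across, 98 mm tall, left of the heater; origin under its middle.
- tweezers: Bystander: steel tweezers, 103 mm long, 9 mm thick, lying on the bench to the right; origin under their middle.

How it is judged:
On the way, in this order (a step that is already met when the one before it is completed fails the run):
1. the cover is swung open and lies against its stop (value of joint heater_lid above 1.78 rad), for 0.3 s.
2. the block is drawn up out of the well, level, its underside clear of the heater's top (z of block in the frame of heater_top above 0.02 m and angle between block's own z axis and vertical below 0.12 rad and value of joint heater_lid above 1.75 rad), for 0.2 s.
At the end, for the whole second after the job is handed in: The gripper holds the block still, 70 to 140 mm above the heater's top, within 30 mm of the well's middle seen from above, tilted under 5 degrees, touching nothing of the heater; all five vials sit home in their wells (within 6 mm); the cover rests on its stop (z of block in the frame of heater_top between 0.07 and 0.14 m and horizontal distance between block and heater_top below 0.03 m and angle between block's own z axis and vertical below 0.09 rad and linear speed of block below 0.02 m/s and angular speed of block below 0.15 rad/s and contact force between block and the fingers above 2 N and contact force between block and heater below 0.1 N and value of joint heater_lid above 1.75 rad and z of each of vial_0, vial_1, vial_2, vial_3, vial_4 in the frame of block below 0.024 m and distance between each of vial_0, vial_1, vial_2, vial_3, vial_4 and block below 0.06 m); the arm keeps its last pose, push and grip.
It fails at once if the block is tipped by more than 14 degrees (angle between block's own z axis and vertical above 0.25 rad).
It fails at once if another thing on the bench is pushed by more than 15 mm (distance of any of timer, septa_box, amber_bottle, tweezers from where it was at the start of the episode above 0.015 m).
It also fails if it takes over 54 s, if anything falls off the work surface, if the arm or the gripper's body presses on something with over 40 N, if the wrist force passes 120 N, or if a joint passes its speed limit or range.

### The arm

A 6-joint arm with a two-finger parallel gripper is mounted at the origin on the work surface; the furniture and walls round the work are solid. World frame = base frame: x ahead of the robot, y to its left, z up, the work surface at z = 0. Lengths are in m, angles in rad, forces in N, time in s.
With the tool pointing down it reaches from about 0.375 to 0.9 m from the base axis. Payload 3.1 kg.
Tool frame: the origin (TCP) lies on the centre line of the jaws, within the pads' length; the fingertips stand robot.tip_reach ahead of it and the grasp point (between the pads) is the TCP (robot.tip_reach is the distance from the TCP to the fingertips, in m); z points along the fingers, y is the direction in which the jaws open and shut (so a half turn about z gives the same grasp; the last joint's range is limited). The gripper opens to 87 mm and grips with 3 to 60 N. Pads are 19 mm wide; open, the fingers measure 117 mm over their backs; the gripper's body (75 mm by 190 mm) begins 51 mm behind the grasp point.
Start: joints at [-1.51, 0.527, 1.433, -0, 1.181, -0.178], TCP at [0.148, -0.607, 0.242] pointing down, gripper open.
Joint ranges: [-3.08, 3.08], [-0.75, 2.2], [0.22, 2.44], [-1.43, 4.57], [0, 2.65], [-2.85, 2.85]. Speed limits (rad/s): [2.79, 2.79, 3.14, 3.14, 3.14, 3.14].

### API

Orientations are given as a unit quaternion [x, y, z, w].
In Python, from rig import telemetry, viewer, robot gives the robot as it stands. The module is installed in compiled form; this text tells all that it offers.
- The arm moves only by the tool step_arm, never from a script. Its argument "targets" is a list of rows, each an object of numbers: "dx", "dy", "dz": the shift along the tool's x, y, z in m; "rx", "ry", "rz": the turn, a rotation vector about the tool's x, y, z in degrees. In form: [{"dx": .., "dy": .., "dz": .., "rx": .., "ry": .., "rz": ..}, ...]. A call has exactly 5 rows; each row is the pose to reach, as a shift and turn from the pose measured when the call began, along the tool's axes at that moment; what a row does not reach only later rows make up. A row lasts 1/8 s, in which the tool goes at most 62.5 mm and 10.7 degrees, less where a joint would pass 70% of its speed; a pose out of reach is approached as far as the arm can. A call with a gripper value outside its range is refused whole. "gripper" is the opening, from 0 (shut) to 1 (fully open), set as the call begins (left out, the last holds). The fingers move at their own pace and stop on an object; "force" is the grip in N (left out, the last holds). Time passes only in rows, so rows that repeat a pose let the fingers close, or fill a call up. It gives the time, the measured TCP pose, the force and the opening at its end, in the units of the state.
- telemetry.get_obs(): the state, without advancing time (a new reading comes with each control period).
- viewer.camera(name): name is "scene" or "top" or "wrist"; returns a dict with "img" (420x560x3 uint8, blue, green, red), "depth" (420x560 float32, m along the optical axis (not along the pixel's ray), 0 where there is no reading), "K" (3x3 intrinsics, pixels), "R" (3x3) and "t" (3): a world point X has camera coordinates R X + t. Camera axes: x right, y down, z forward; pixel columns grow to the right and rows downward; lengths in m; the calibration is good to about 2 mm. A picture is of the moment at which its call begins.
- robot.hand_in(): hands the job in, once; it reports no verdict.
The state is a dict: "time": time; "q": joint angles; "joint_velocities": joint speeds; "joint_torque": joint torques, N m; "position": TCP position; "tool_rot": TCP orientation; "ft_force": force on the tool from outside, world axes, zero at the start; "moment": the same for the moment, N m; "grip_width": finger opening in m.
Only numpy, scipy, OpenCV 4.12 (cv2) and the standard library are available. Lean on these libraries where they do the work, as an engineer would, in place of code of your own. Each camera call takes 0.05 s, during which the arm holds its last target.

## Working session

There is one attempt and no reset: what is moved stays moved. The work goes in short steps, Python scripts to look and compute and a tool call to move; the robot and the scene stay as the last step left them, time stands still between calls to the robot, and variables do not carry over. Pictures are saved under pics/ and viewed, and the job is handed in when it is done.

Besides the shell and the picture viewer there is one more tool, called after "Emit:" by a JSON object that holds its "fn" and its "kwargs", one argument or row to a line. step_arm: Moves the arm, as the interface text tells. Its arguments: {"type":"object","properties":{"targets":{"type":"array"},"gripper":{"type":"number"},"force":{"type":"number"}},"required":["targets"]}

```bash
mkdir -p pics; ls
python3 - <<'E'
from rig import telemetry, viewer, robot
import cv2
print(telemetry.get_obs()); print(robot.tip_reach)
for n in ["scene","top"]:
    c=viewer.camera(n); cv2.imwrite(f"pics/{n}0.png",c["img"]); print(n,c["K"],c["R"],c["t"])
E
```

```text
pics
{'time': 0.0, 'q': array([-1.51054176e+00,  5.28432913e-01,  1.43393240e+00, -2.38891713e-05,
        1.18139468e+00, -1.78488525e-01]), 'joint_velocities': array([-1.16497739e-03,  4.60155695e-04, -1.44271296e-05,  2.93930094e-04,
        2.78831063e-04,  8.28545943e-05]), 'joint_torque': array([-4.54209166e-04, -4.40043283e+01, -1.76591134e+01,  6.33994024e-02,
        5.83125022e-02, -1.79783856e-04]), 'position': array([ 0.14778695, -0.60654639,  0.24058246]), 'tool_rot': array([ 9.92882549e-01,  1.19092693e-01,  5.29997536e-05, -1.08242818e-03]), 'ft_force': array([-0.17235796, -0.23269807,  0.02713254]), 'moment': array([ 0.00941481, -0.00190682, -0.00630285]), 'grip_width': 0.08716988345681312}
0.019
scene [[533.16163368   0.         279.39007516]
 [  0.         533.16163368 211.42206342]
 [  0.           0.           1.        ]] [[ 0.55397825 -0.8323625  -0.01675621]
 [-0.48862541 -0.3087769  -0.81602821]
 [ 0.67405735  0.46024939 -0.57776916]] [-0.28387237  0.31634556  0.88796247]
top [[386.65934992   0.         274.72571096]
 [  0.         386.65934992 211.48659669]
 [  0.           0.           1.        ]] [[ 0.01401925 -0.99989331 -0.00410212]
 [-0.99420368 -0.01350189 -0.10666178]
 [ 0.10659501  0.00557366 -0.9942869 ]] [-4.08019753e-04  4.82163450e-01  1.03645947e+00]
```

View pics/scene0.png

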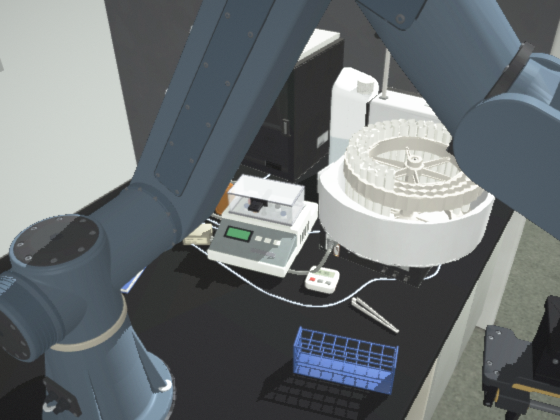

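View pics/top0.png

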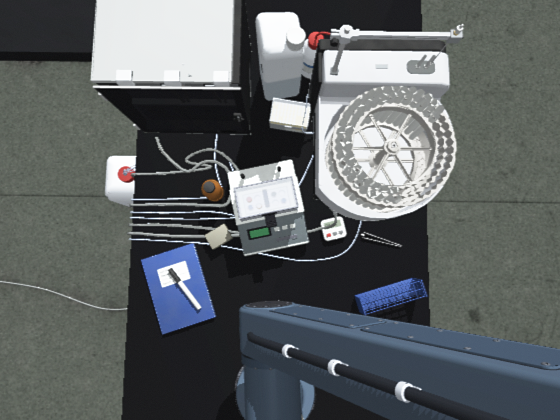

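The scene view shows the heater, with its cover shut, around (265,215). In the top view it is at about (268,205), slightly turned, with the carousel to its right and the bottle and box to its left. I'll enlarge it next.

```bash
cat > h.py <<'E'
import numpy as np
def px(c,u,v,z=None):
    K,R,t=c["K"],c["R"],c["t"]; d=np.linalg.inv(K)@[u,v,1]
    o=-R.T@t; r=R.T@d
    if z is not None: s=(z-o[2])/r[2]
    else: s=c["depth"][int(round(v)),int(round(u))]
    return o+s*r
def proj(c,X):
    p=c["K"]@(c["R"]@np.asarray(X)+c["t"]); return p[:2]/p[2]
E
python3 - <<'E'
from rig import viewer
import cv2,pickle
t=viewer.camera("top"); s=viewer.camera("scene")
pickle.dump((t,s),open("c0.pkl","wb"))
cv2.imwrite("pics/topc.png",cv2.resize(t["img"][150:270,195:355],None,fx=5,fy=5,interpolation=cv2.INTER_CUBIC))
cv2.imwrite("pics/scc.png",cv2.resize(s["img"][165:285,185:345],None,fx=5,fy=5,interpolation=cv2.INTER_CUBIC))
E
```

```text
(no output)
```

View pics/topc.png

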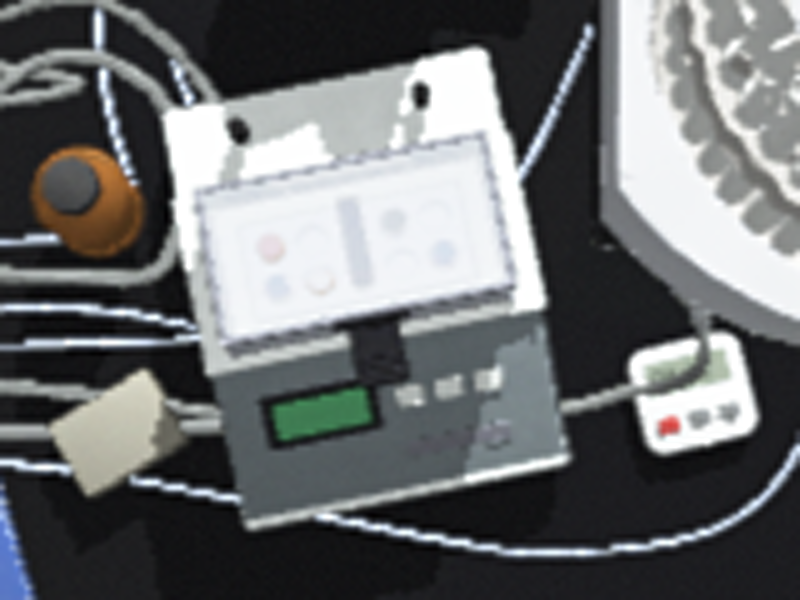

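View pics/scc.png

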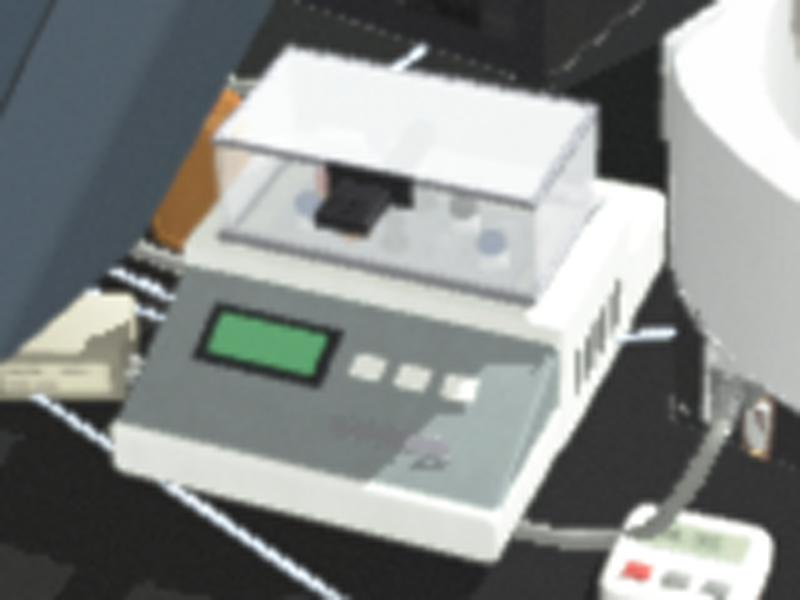

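Run:
```python
import pickle,numpy as np
from h import *
from scipy.optimize import least_squares
t,s=pickle.load(open("c0.pkl","rb"))
T=lambda x,y:(195+x/5,150+y/5); S=lambda x,y:(185+x/5,165+y/5)
obs=[(t,T(195,190),(.04,.075,.131)),(t,T(485,135),(.04,-.075,.131)),(t,T(515,290),(-.04,-.075,.131)),
(s,S(290,45),(.04,.075,.131)),(s,S(598,103),(.04,-.075,.131)),(s,S(530,205),(-.04,-.075,.131)),(s,S(217,140),(-.04,.075,.131)),
(t,T(357,382),(-.074,.013,.128)),(t,T(407,377),(-.074,-.013,.128))]
def W(p,X):
    c,sn=np.cos(p[2]),np.sin(p[2]); return np.array([p[0]+c*X[0]-sn*X[1],p[1]+sn*X[0]+c*X[1],X[2]])
f=lambda p:np.concatenate([proj(c,W(p,X))-q for c,q,X in obs])
r=least_squares(f,[.55,0,.1]); print(r.x,np.degrees(r.x[2])); print(r.fun.reshape(-1,2).round(1))
p=r.x
# depth checks
for X in [(-.061,0,.128),(0,-.04,.131)]:
    for c in (t,s):
        u=proj(c,W(p,X)); print(X,u.round(1),px(c,*u).round(4),W(p,X).round(4))
for n,X in dict(tab=(-.061,0,.124),hinge=(.044,0,.078),handle=(0,0,.113)).items(): print(n,W(p,X).round(4))
# depth neighbours: housing behind, carousel, oven
for (u,v) in [(170,60),(170,115),(400,150),(290,110),(245,160),(230,120),(210,188),(320,150)]: print((u,v),px(t,u,v).round(3))
np.save("pose.npy",p)
```

```text
[0.5066609  0.02847582 0.20125922] 11.531304058782252
[[-0.8 -1. ]
 [ 0.3 -1.1]
 [ 0.5 -0.9]
 [-0.1  0.8]
 [-0.   1.7]
 [ 0.5  0.7]
 [-1.2 -0.3]
 [-0.3  0.9]
 [ 0.  -0. ]]
(-0.061, 0, 0.128) [270.3 221.2] [0.4469 0.0163 0.1275] [0.4469 0.0163 0.128 ]
(-0.061, 0, 0.128) [254.7 206. ] [0.4475 0.0168 0.1274] [0.4469 0.0163 0.128 ]
(0, -0.04, 0.131) [281.6 194. ] [ 0.5145 -0.0107  0.1322] [ 0.5147 -0.0107  0.131 ]
(0, -0.04, 0.131) [283.1 193.5] [ 0.5115 -0.0128  0.1335] [ 0.5147 -0.0107  0.131 ]
tab [0.4469 0.0163 0.124 ]
hinge [0.5498 0.0373 0.078 ]
handle [0.5067 0.0285 0.113 ]
(170, 60) [0.75  0.219 0.345]
(170, 115) [0.698 0.263 0.175]
(400, 150) [ 0.607 -0.28   0.215]
(290, 110) [ 0.758 -0.032  0.06 ]
(245, 160) [0.632 0.093 0.   ]
(230, 120) [0.696 0.12  0.15 ]
(210, 188) [0.533 0.173 0.1  ]
(320, 150) [ 0.61  -0.099  0.197]
```

Run:
```python
import pickle,numpy as np
from h import *
t,s=pickle.load(open("c0.pkl","rb"))
p=np.load("pose.npy")
from scipy.spatial.transform import Rotation as R
print(R.from_quat([0.99288,.11909,0,-.001]).as_matrix().round(3))
# height map in heater frame around
pts=[]
for v in range(420):
  for u in range(560):
    if t["depth"][v,u]>0: pts.append(px(t,u,v))
P=np.array(pts); P=P[(abs(P[:,0]-p[0])<.45)&(abs(P[:,1]-p[1])<.45)]
c,sn=np.cos(p[2]),np.sin(p[2]); d=P[:,:2]-p[:2]; X=d[:,0]*c+d[:,1]*sn; Y=-d[:,0]*sn+d[:,1]*c
print("cols y from .34 to -.34; rows x from .4")
for x in np.arange(.4,-.3,-.04):
  print("%.2f"%x,[int(1000*P[(abs(X-x)<.02)&(abs(Y-y)<.02),2].max(initial=-1)) for y in np.arange(.32,-.33,-.04)])
```

```text
[[ 0.972  0.236 -0.   ]
 [ 0.236 -0.972  0.002]
 [ 0.    -0.002 -1.   ]]
cols y from .34 to -.34; rows x from .4
0.40 [-1000, 348, 347, 348, 348, 348, 349, 348, 347, 335, 282, 273, 256, 162, -1000, -1000, -1000]
0.36 [-1000, 347, 347, 348, 348, 348, 348, 348, 348, 336, 286, 277, 259, 194, 193, -1000, -1000]
0.32 [-1000, 348, 348, 348, 349, 348, 348, 349, 348, 277, 280, 286, 286, 276, -1000, -1000, -1000]
0.28 [342, 348, 352, 351, 348, 349, 348, 348, 349, 262, 266, 284, 281, 286, 283, 282, 282]
0.24 [334, 347, 354, 350, 354, 352, 348, 353, 349, 67, 68, 67, 434, 447, 288, 288, 287]
0.20 [6, 14, 15, 9, 15, 338, 349, 354, 337, 66, 67, 81, 433, 448, 434, 433, 433]
0.16 [13, 10, 18, 18, 20, 21, 17, 6, 5, 9, 5, 55, 203, 265, 277, 285, 286]
0.12 [5, 13, 16, 20, 20, 22, 23, 5, 5, 50, 50, 5, 245, 267, 267, 266, 267]
0.08 [10, 7, 7, 5, 104, 102, 54, 73, 55, 75, 55, 198, 265, 269, 247, 233, 230]
0.04 [15, 12, 13, 11, 101, 100, 136, 135, 136, 135, 135, 202, 266, 268, 228, 247, 247]
0.00 [12, 11, 13, 7, 14, 16, 135, 136, 135, 139, 136, 201, 267, 268, 262, 228, 230]
-0.04 [12, 12, 12, 29, 33, 32, 136, 135, 136, 136, 136, 200, 239, 267, 268, 268, 248]
-0.08 [16, 16, 16, 26, 33, 33, 64, 67, 132, 63, 65, 22, 201, 264, 267, 266, 246]
-0.12 [17, 30, 18, 19, 6, 8, 49, 49, 49, 50, 46, 21, 28, 21, 201, 201, 200]
-0.16 [18, 30, 17, 15, 6, 6, 6, 6, 6, 6, 7, 8, 9, 8, 10, 11, 11]
-0.20 [18, 28, 29, 17, 6, 6, 6, 6, 5, 6, 5, 6, 6, 6, 5, 6, 9]
-0.24 [18, 17, 28, 17, 6, 6, 357, 422, 488, 549, 591, 582, 7, 5, 6, 6, 6]
-0.28 [18, 17, 16, 17, 5, 299, 398, 462, 530, 595, 661, 695, 761, 774, 738, 71, 72]
```

Run:
```python
import pickle,numpy as np
from h import *
t,s=pickle.load(open("c0.pkl","rb")); p=np.load("pose.npy")
c,sn=np.cos(p[2]),np.sin(p[2])
for cam in (t,s):
  P=np.array([px(cam,u,v) for v in range(0,420) for u in range(150,560) if cam["depth"][v,u]>0])
  d=P[:,:2]-p[:2]; X=d[:,0]*c+d[:,1]*sn; Y=-d[:,0]*sn+d[:,1]*c; Z=P[:,2]
  for zlo,zhi in [(.03,.10),(.15,.195),(.195,.23),(.23,.3)]:
    print(zlo,[ (round(float(x),2),round(float(Y[(abs(X-x)<.01)&(Z>zlo)&(Z<zhi)&(Y<-.091)&(Y>-.3)].max(initial=-9)),3)) for x in np.arange(-.12,.22,.03)])
```

```text
0.03 [(-0.12, -9.0), (-0.09, -0.149), (-0.06, -0.157), (-0.03, -0.132), (0.0, -0.127), (0.03, -0.134), (0.06, -0.14), (0.09, -0.147), (0.12, -0.153), (0.15, -0.159), (0.18, -0.114), (0.21, -0.091)]
0.15 [(-0.12, -9.0), (-0.09, -0.186), (-0.06, -0.152), (-0.03, -0.129), (0.0, -0.124), (0.03, -0.13), (0.06, -0.136), (0.09, -0.142), (0.12, -0.148), (0.15, -0.154), (0.18, -0.16), (0.21, -0.158)]
0.195 [(-0.12, -0.281), (-0.09, -0.186), (-0.06, -0.152), (-0.03, -0.13), (0.0, -0.123), (0.03, -0.129), (0.06, -0.136), (0.09, -0.141), (0.12, -0.149), (0.15, -0.156), (0.18, -0.162), (0.21, -0.158)]
0.23 [(-0.12, -9.0), (-0.09, -0.247), (-0.06, -0.202), (-0.03, -0.179), (0.0, -0.169), (0.03, -0.164), (0.06, -0.163), (0.09, -0.168), (0.12, -0.179), (0.15, -0.203), (0.18, -0.2), (0.21, -0.158)]
0.03 [(-0.12, -0.091), (-0.09, -0.15), (-0.06, -0.155), (-0.03, -0.136), (0.0, -0.126), (0.03, -9.0), (0.06, -0.265), (0.09, -9.0), (0.12, -9.0), (0.15, -9.0), (0.18, -9.0), (0.21, -9.0)]
0.15 [(-0.12, -0.268), (-0.09, -0.187), (-0.06, -0.152), (-0.03, -0.129), (0.0, -0.123), (0.03, -0.149), (0.06, -0.148), (0.09, -9.0), (0.12, -0.224), (0.15, -0.246), (0.18, -9.0), (0.21, -9.0)]
0.195 [(-0.12, -0.269), (-0.09, -0.187), (-0.06, -0.152), (-0.03, -0.13), (0.0, -0.123), (0.03, -0.13), (0.06, -0.134), (0.09, -0.142), (0.12, -0.224), (0.15, -0.248), (0.18, -9.0), (0.21, -0.157)]
0.23 [(-0.12, -9.0), (-0.09, -0.247), (-0.06, -0.202), (-0.03, -0.181), (0.0, -0.17), (0.03, -0.163), (0.06, -0.167), (0.09, -0.173), (0.12, -0.187), (0.15, -0.205), (0.18, -0.201), (0.21, -0.157)]
```

```bash
cat >> h.py <<'E'
from scipy.spatial.transform import Rotation as Ro
def goto(pos,yaw,pitch=0,o=None):
    """pose: tool down, tool x along heater x (yaw), then tilted by pitch(deg) about tool y"""
    from rig import telemetry
    o=o or telemetry.get_obs(); R=Ro.from_quat(o["tool_rot"])
    T=Ro.from_euler("z",yaw)*Ro.from_euler("x",180,degrees=True)*Ro.from_euler("y",pitch,degrees=True)
    d=R.inv().apply(np.asarray(pos)-o["position"]); r=(R.inv()*T).as_rotvec(degrees=True)
    print("at",o["position"].round(4),"t",round(o["time"],2),"F",o["ft_force"].round(1),"w",round(o["grip_width"],4)); print("d",d.round(4),"r",r.round(2))
def W(p,X):
    c,sn=np.cos(p[2]),np.sin(p[2]); return np.array([p[0]+c*X[0]-sn*X[1],p[1]+sn*X[0]+c*X[1],X[2]])
E
python3 -c "
from h import *
p=np.load('pose.npy'); goto([.33,-.36,.25],p[2])"
```

```text
at [ 0.1478 -0.6068  0.2409] t 0.2 F [ 0.9 -0.  -0.2] w 0.0869
d [ 0.2354 -0.1967 -0.0088] r [-0.08 -0.01  2.15]
```

Emit:
{"fn": "step_arm", "kwargs": {
  "targets": [
    {"dx": 0.045,"dy": -0.04,"dz": -0.002,"rz": 2},
    {"dx": 0.09,"dy": -0.08,"dz": -0.004,"rz": 2},
    {"dx": 0.14,"dy": -0.12,"dz": -0.006,"rz": 2},
    {"dx": 0.19,"dy": -0.16,"dz": -0.008,"rz": 2},
    {"dx": 0.235,"dy": -0.197,"dz": -0.01,"rz": 2}
  ]
}}

```text
invalid input
```

```bash
python3 -c "
from h import *
p=np.load('pose.npy'); print(W(p,(-.075,0,.23)));goto(W(p,(-.075,0,.23)),p[2])"
```

```text
[0.43317473 0.01348307 0.23      ]
at [ 0.1478 -0.6068  0.2409] t 0.2 F [ 0.9 -0.  -0.2] w 0.0869
d [ 0.424  -0.5352  0.0117] r [-0.08 -0.01  2.15]
```

Emit:
{"fn": "step_arm", "kwargs": {
  "targets": [
    {"dx": 0.045,"dy": -0.04,"dz": -0.002,"rx": 0,"ry": 0,"rz": 2},
    {"dx": 0.09,"dy": -0.08,"dz": -0.004,"rx": 0,"ry": 0,"rz": 2},
    {"dx": 0.14,"dy": -0.12,"dz": -0.006,"rx": 0,"ry": 0,"rz": 2},
    {"dx": 0.19,"dy": -0.16,"dz": -0.008,"rx": 0,"ry": 0,"rz": 2},
    {"dx": 0.235,"dy": -0.197,"dz": -0.01,"rx": 0,"ry": 0,"rz": 2}
  ]
}}

```text
time: 0.82
position: [0.3305, -0.3582, 0.2514]
tool_rot: [0.995, 0.101, 0.0, -0.001]
ft_force: [0.5, -0.5, 0.7]
grip_width: 0.0869
```

```bash
python3 -c "
from h import *
p=np.load('pose.npy'); print(W(p,(-.075,0,.23)));goto(W(p,(-.075,0,.23)),p[2])"
```

```text
[0.43317473 0.01348307 0.23      ]
at [ 0.3305 -0.3582  0.2514] t 0.82 F [ 0.5 -0.5  0.7] w 0.0869
d [ 0.1756 -0.3433  0.0218] r [-0.06 -0.03  0.12]
```

Emit:
{"fn": "step_arm", "kwargs": {
  "targets": [
    {"dx": 0.025,"dy": -0.05,"dz": 0,"rx": 0,"ry": 0,"rz": 0},
    {"dx": 0.05,"dy": -0.1,"dz": 0,"rx": 0,"ry": 0,"rz": 0},
    {"dx": 0.075,"dy": -0.15,"dz": 0,"rx": 0,"ry": 0,"rz": 0},
    {"dx": 0.1,"dy": -0.2,"dz": 0,"rx": 0,"ry": 0,"rz": 0},
    {"dx": 0.125,"dy": -0.25,"dz": 0,"rx": 0,"ry": 0,"rz": 0}
  ]
}}

```text
time: 1.45
position: [0.4028, -0.0865, 0.2519]
tool_rot: [0.995, 0.101, 0.001, -0.0]
ft_force: [0.5, 0.1, -0.7]
grip_width: 0.0869
```

```bash
python3 -c "
from h import *
p=np.load('pose.npy'); goto(W(p,(-.075,0,.23)),p[2])"
```

```text
at [ 0.4028 -0.0865  0.2519] t 1.45 F [ 0.5  0.1 -0.7] w 0.0869
d [ 0.0499 -0.0918  0.022 ] r [-0.04 -0.07  0.09]
```

Emit:
{"fn": "step_arm", "kwargs": {
  "targets": [
    {"dx": 0.015,"dy": -0.03,"dz": 0.005,"rx": 0,"ry": 0,"rz": 0},
    {"dx": 0.03,"dy": -0.06,"dz": 0.01,"rx": 0,"ry": 0,"rz": 0},
    {"dx": 0.05,"dy": -0.092,"dz": 0.02,"rx": 0,"ry": 0,"rz": 0},
    {"dx": 0.05,"dy": -0.092,"dz": 0.022,"rx": 0,"ry": 0,"rz": 0},
    {"dx": 0.05,"dy": -0.092,"dz": 0.022,"rx": 0,"ry": 0,"rz": 0}
  ],
  "gripper": 0.65
}}

```text
time: 2.08
position: [0.433, 0.0135, 0.2299]
tool_rot: [0.995, 0.102, 0.0, -0.0]
ft_force: [0.2, -0.0, 0.1]
grip_width: 0.0573
```

```bash
python3 -c "
from h import *
import cv2
from rig import viewer
p=np.load('pose.npy'); goto(W(p,(-.065,0,.13)),p[2])
w=viewer.camera('wrist'); s=viewer.camera('scene')
for n,X in dict(tab=(-.061,0,.128),c=(-.04,.075,.131),d=(-.04,-.075,.131),tabl=(-.074,.013,.128),tabr=(-.074,-.013,.128)).items(): print(n,proj(w,W(p,X)).round(1))
cv2.imwrite('pics/w1.png',w['img']);cv2.imwrite('pics/s1.png',s['img'])
"
```

```text
at [0.433  0.0135 0.2299] t 2.08 F [ 0.2 -0.   0.1] w 0.0573
d [0.0102 0.0001 0.0999] r [-0.03 -0.03  0.13]
tab [281.8 198.3]
c [172.7 169.3]
d [391.1 170.1]
tabl [263.7 215.7]
tabr [299.7 215.8]
```

View pics/w1.png

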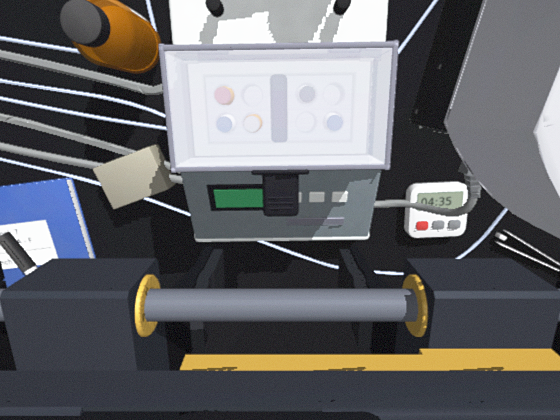

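View pics/s1.png

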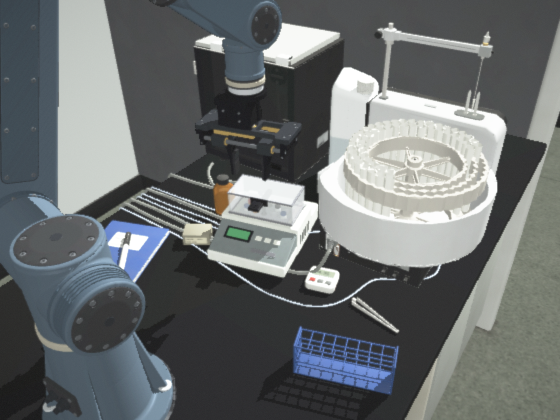

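The wrist view has the tab at (264–299, 175–216) and the cover's front corners at (172,168) and (391,168). These match my pose prediction to about 1 px. I'll descend round the tab.

Emit:
{"fn": "step_arm", "kwargs": {
  "targets": [
    {"dx": 0.012,"dy": 0,"dz": 0.03,"rx": 0,"ry": 0,"rz": 0},
    {"dx": 0.012,"dy": 0,"dz": 0.06,"rx": 0,"ry": 0,"rz": 0},
    {"dx": 0.012,"dy": 0,"dz": 0.09,"rx": 0,"ry": 0,"rz": 0},
    {"dx": 0.012,"dy": 0,"dz": 0.102,"rx": 0,"ry": 0,"rz": 0},
    {"dx": 0.012,"dy": 0,"dz": 0.102,"rx": 0,"ry": 0,"rz": 0}
  ]
}}

```text
time: 2.8
position: [0.4448, 0.0147, 0.1279]
tool_rot: [0.995, 0.1, 0.0, -0.0]
ft_force: [-0.1, -0.6, 0.1]
grip_width: 0.0563
```

Emit:
{"fn": "step_arm", "kwargs": {
  "targets": [
    {"dx": 0,"dy": 0,"dz": 0,"rx": 0,"ry": 0,"rz": 0},
    {"dx": 0,"dy": 0,"dz": 0,"rx": 0,"ry": 0,"rz": 0},
    {"dx": 0,"dy": 0,"dz": 0,"rx": 0,"ry": 0,"rz": 0},
    {"dx": 0,"dy": 0,"dz": 0,"rx": 0,"ry": 0,"rz": 0},
    {"dx": 0,"dy": 0,"dz": 0,"rx": 0,"ry": 0,"rz": 0}
  ],
  "gripper": 0.2,
  "force": 6
}}

```text
time: 3.42
position: [0.4447, 0.0162, 0.1283]
tool_rot: [0.995, 0.099, 0.0, -0.002]
ft_force: [0.1, 7.8, 2.8]
grip_width: 0.0261
```

```bash
python3 -c "
from h import *
from rig import telemetry
p=np.load('pose.npy'); goto(W(p,(-.061,0,.128)),p[2])
# actual grip point in heater frame
P=telemetry.get_obs()['position']; c,s=np.cos(p[2]),np.sin(p[2]); d=P[:2]-p[:2]; g=np.array([d[0]*c+d[1]*s, P[2]]); print(g)
r=g-[.044,.078]; 
for a in range(15,106,15):
  A=np.radians(a); q=np.array([r[0]*np.cos(A)+r[1]*np.sin(A), -r[0]*np.sin(A)+r[1]*np.cos(A)])-r; print(a,'dx',q[0].round(3),'dz',(-q[1]).round(3))
"
```

```text
at [0.4447 0.0162 0.1283] t 3.42 F [0.1 7.8 2.8] w 0.0261
d [0.0022 0.0003 0.0003] r [-0.18 -0.05 -0.13]
[-0.06315681  0.12830338]
15 dx 0.017 dz -0.026
30 dx 0.04 dz -0.047
45 dx 0.067 dz -0.061
60 dx 0.097 dz -0.068
75 dx 0.128 dz -0.066
90 dx 0.157 dz -0.057
105 dx 0.183 dz -0.04
```

Emit:
{"fn": "step_arm", "kwargs": {
  "targets": [
    {"dx": 0.009,"dy": 0,"dz": -0.016,"rx": 0,"ry": 0,"rz": 0},
    {"dx": 0.02,"dy": 0,"dz": -0.031,"rx": 0,"ry": 0,"rz": 0},
    {"dx": 0.035,"dy": 0,"dz": -0.043,"rx": 0,"ry": 0,"rz": 0},
    {"dx": 0.051,"dy": 0,"dz": -0.054,"rx": 0,"ry": 0,"rz": 0},
    {"dx": 0.067,"dy": 0,"dz": -0.061,"rx": 0,"ry": 0,"rz": 0}
  ]
}}

```text
time: 4.05
position: [0.5089, 0.0304, 0.1898]
tool_rot: [0.995, 0.099, -0.001, -0.003]
ft_force: [-1.1, 2.7, -1.1]
grip_width: 0.0263
```

```bash
python3 -c "
from h import *
import cv2
from rig import viewer
p=np.load('pose.npy'); goto(W(p,(-.063+.183,0,.128+.04)),p[2])
s=viewer.camera('scene')
cv2.imwrite('pics/s2.png',cv2.resize(s['img'][90:300,130:410],None,fx=2.8,fy=2.8))
"
```

```text
at [0.5089 0.0304 0.1898] t 4.05 F [-1.1  2.7 -1.1] w 0.0263
d [0.1175 0.0014 0.0215] r [-0.32  0.13 -0.11]
```

View pics/s2.png

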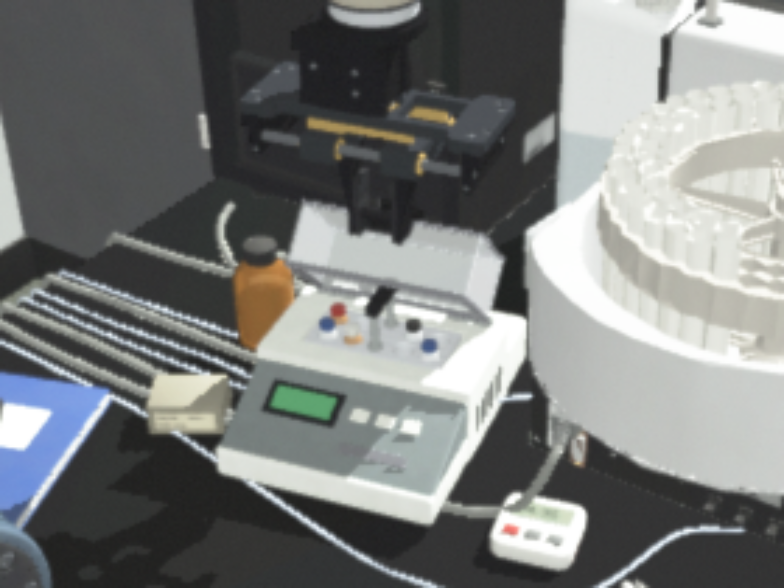

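The cover is up about 45° in the fingers, with the tab at about (385,215). I'll continue the arc.

Emit:
{"fn": "step_arm", "kwargs": {
  "targets": [
    {"dx": 0.018,"dy": 0,"dz": -0.005,"rx": 0,"ry": 0,"rz": 0},
    {"dx": 0.036,"dy": 0,"dz": -0.007,"rx": 0,"ry": 0,"rz": 0},
    {"dx": 0.055,"dy": 0,"dz": -0.006,"rx": 0,"ry": 0,"rz": 0},
    {"dx": 0.073,"dy": 0,"dz": -0.002,"rx": 0,"ry": 0,"rz": 0},
    {"dx": 0.09,"dy": 0,"dz": 0.004,"rx": 0,"ry": 0,"rz": 0}
  ]
}}

```text
time: 4.72
position: [0.5988, 0.0502, 0.1859]
tool_rot: [0.995, 0.099, -0.001, -0.004]
ft_force: [-2.0, 2.1, -3.8]
grip_width: 0.026
```

Emit:
{"fn": "step_arm", "kwargs": {
  "targets": [
    {"dx": 0.013,"dy": 0,"dz": 0.007,"rx": 0,"ry": 0,"rz": 0},
    {"dx": 0.022,"dy": 0,"dz": 0.014,"rx": 0,"ry": 0,"rz": 0},
    {"dx": 0.026,"dy": 0,"dz": 0.018,"rx": 0,"ry": 0,"rz": 0},
    {"dx": 0.026,"dy": 0,"dz": 0.018,"rx": 0,"ry": 0,"rz": 0},
    {"dx": 0.026,"dy": 0,"dz": 0.018,"rx": 0,"ry": 0,"rz": 0}
  ]
}}

```text
time: 5.35
position: [0.622, 0.0553, 0.1696]
tool_rot: [0.995, 0.099, -0.003, -0.004]
ft_force: [-7.8, 0.4, 12.4]
grip_width: 0.0259
```

```bash
python3 -c "
from h import *
import cv2
from rig import viewer
p=np.load('pose.npy'); goto(W(p,(-.063+.183,0,.128+.04)),p[2])
s=viewer.camera('scene')
cv2.imwrite('pics/s3.png',cv2.resize(s['img'][90:300,130:410],None,fx=2.8,fy=2.8))
"
```

```text
at [0.622  0.0553 0.1696] t 5.35 F [-7.8  0.4 12.4] w 0.0259
d [0.0017 0.0032 0.0016] r [-0.51  0.33 -0.12]
```

View pics/s3.png

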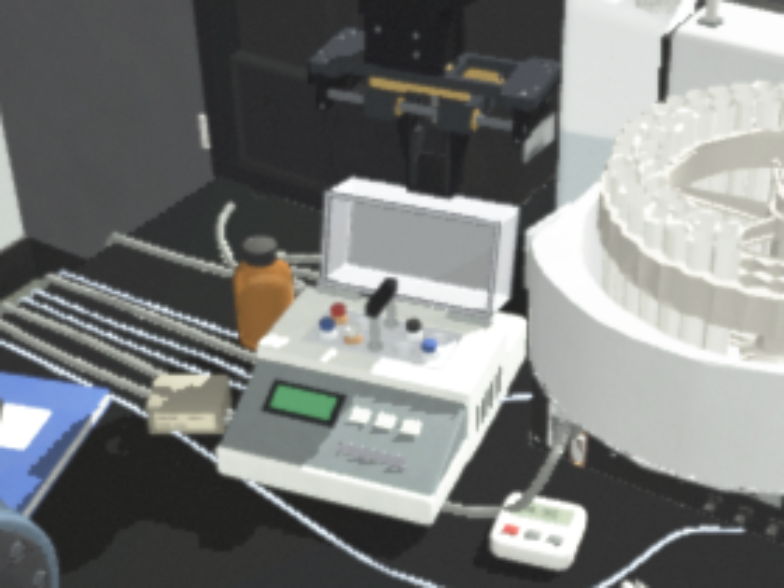

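The cover is upright on its stop, with the reaction forces showing contact. I'll release it and retreat upward.

Emit:
{"fn": "step_arm", "kwargs": {
  "targets": [
    {"dx": 0,"dy": 0,"dz": 0,"rx": 0,"ry": 0,"rz": 0},
    {"dx": 0,"dy": 0,"dz": 0,"rx": 0,"ry": 0,"rz": 0},
    {"dx": 0,"dy": 0,"dz": 0,"rx": 0,"ry": 0,"rz": 0},
    {"dx": 0,"dy": 0,"dz": 0,"rx": 0,"ry": 0,"rz": 0},
    {"dx": 0,"dy": 0,"dz": -0.005,"rx": 0,"ry": 0,"rz": 0}
  ],
  "gripper": 0.6
}}

```text
time: 6.02
position: [0.6218, 0.0552, 0.1741]
tool_rot: [0.995, 0.099, -0.004, -0.004]
ft_force: [0.9, 0.5, -0.8]
grip_width: 0.052
```

Emit:
{"fn": "step_arm", "kwargs": {
  "targets": [
    {"dx": 0,"dy": 0,"dz": -0.02,"rx": 0,"ry": 0,"rz": 0},
    {"dx": 0,"dy": 0,"dz": -0.05,"rx": 0,"ry": 0,"rz": 0},
    {"dx": 0,"dy": 0,"dz": -0.08,"rx": 0,"ry": 0,"rz": 0},
    {"dx": -0.03,"dy": 0,"dz": -0.09,"rx": 0,"ry": 0,"rz": 0},
    {"dx": -0.06,"dy": 0,"dz": -0.09,"rx": 0,"ry": 0,"rz": 0}
  ]
}}

```text
time: 6.65
position: [0.564, 0.0425, 0.266]
tool_rot: [0.995, 0.1, -0.002, -0.004]
ft_force: [-0.2, 0.5, 0.0]
grip_width: 0.0523
```

```bash
python3 -c "
from h import *
p=np.load('pose.npy'); goto(W(p,(-.02,0,.24)),p[2])
"
```

```text
at [0.564  0.0425 0.266 ] t 6.65 F [-0.2  0.5  0. ] w 0.0523
d [-0.0788  0.0026  0.0263] r [-0.47  0.22 -0.11]
```

Emit:
{"fn": "step_arm", "kwargs": {
  "targets": [
    {"dx": -0.03,"dy": 0,"dz": 0.005,"rx": 0,"ry": 0,"rz": 0},
    {"dx": -0.06,"dy": 0.001,"dz": 0.01,"rx": 0,"ry": 0,"rz": 0},
    {"dx": -0.09,"dy": 0.002,"dz": 0.015,"rx": -0.5,"ry": 0.2,"rz": 0},
    {"dx": -0.12,"dy": 0.0026,"dz": 0.02,"rx": -0.5,"ry": 0.2,"rz": 0},
    {"dx": -0.12,"dy": 0.0026,"dz": 0.02,"rx": -0.5,"ry": 0.2,"rz": -0.1}
  ]
}}

```text
time: 7.28
position: [0.4445, 0.0164, 0.2464]
tool_rot: [0.995, 0.1, -0.001, 0.0]
ft_force: [1.0, 0.4, 0.0]
grip_width: 0.052
```

```bash
python3 -c "
from h import *
import cv2,pickle
from rig import viewer
p=np.load('pose.npy'); goto(W(p,(0,0,.2)),p[2])
s=viewer.camera('scene'); w=viewer.camera('wrist')
pickle.dump((w,s),open('c1.pkl','wb'))
cv2.imwrite('pics/s4.png',cv2.resize(s['img'][165:265,195:335],None,fx=5,fy=5,interpolation=2))
cv2.imwrite('pics/w4.png',w['img'])
for X in [(-.023,.006,.119),(.023,.006,.119),(-.023,-.006,.119),(.023,-.006,.119),(-.025,.058,.075),(-.025,-.058,.075),(0,0,.119)]: print(X,proj(w,W(p,X)).round(1),((proj(s,W(p,X))-[195,165])*5).round())
"
```

```text
at [0.4445 0.0164 0.2464] t 7.28 F [1.  0.4 0. ] w 0.052
d [0.0634 0.0006 0.0462] r [-0.01  0.14 -0.05]
(-0.023, 0.006, 0.119) [273.4 159.5] [323. 172.]
(0.023, 0.006, 0.119) [273.1  96.3] [364. 119.]
(-0.023, -0.006, 0.119) [289.2 159.5] [348. 178.]
(0.023, -0.006, 0.119) [289.6  96.3] [389. 124.]
(-0.025, 0.058, 0.075) [215.6 154.8] [219. 233.]
(-0.025, -0.058, 0.075) [346.7 154.8] [459. 288.]
(0, 0, 0.119) [281.3 128.7] [356. 148.]
```

View pics/w4.png

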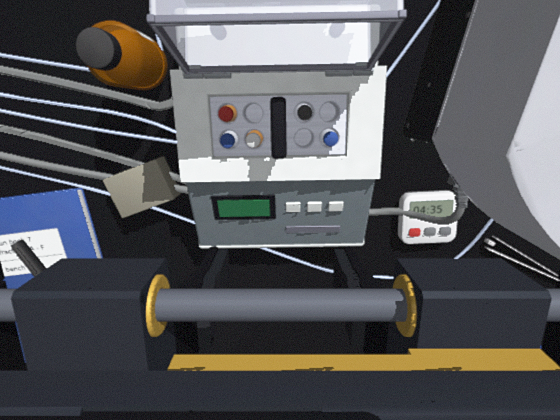

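View pics/s4.png

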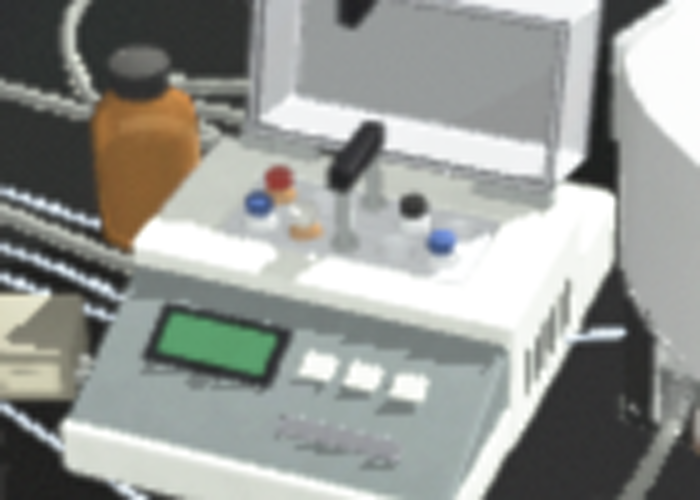

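```bash
python3 -c "
import pickle,cv2
w,s=pickle.load(open('c1.pkl','rb'))
cv2.imwrite('pics/w5.png',cv2.resize(w['img'][85:170,200:360],None,fx=5,fy=5,interpolation=2))
"
```

```text
(no output)
```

View pics/w5.png

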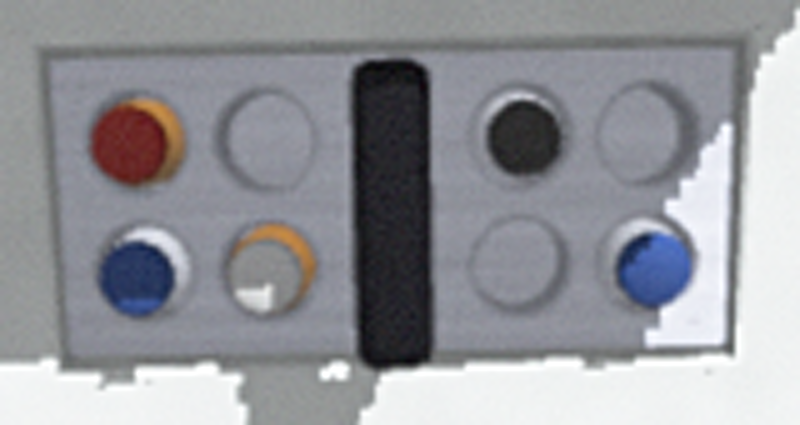

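```bash
python3 -c "
import pickle
from h import *
w,s=pickle.load(open('c1.pkl','rb')); p=np.load('pose.npy')
u=lambda x,y:(200+x/5,85+y/5)
print('bar',px(w,*u(394.5,213),.119),'prior',W(p,(0,0,.119)))
a,b=px(w,*u(393,66),.119),px(w,*u(396.5,362),.119); d=a-b; print('yaw bar',np.degrees(np.arctan2(d[1],d[0])),np.linalg.norm(d))
C=[px(w,*u(*q),.075) for q in [(65,368),(735,350),(745,42),(42,50)]]
print(np.mean(C,0)); 
for i,j in [(1,0),(2,3),(0,3),(1,2)]:
  d=C[j]-C[i]; print(np.linalg.norm(d).round(4),np.degrees(np.arctan2(d[1],d[0])).round(2))
print('depth', [px(w,*u(394.5,v)).round(4) for v in (120,213,300)])
S=lambda x,y:(195+x/5,165+y/5)
a=px(s,*S(368,123),.119);b=px(s,*S(345,178),.119);print('scene',a,b)
"
```

```text
bar [0.50706443 0.03040032 0.119     ] prior [0.5066609  0.02847582 0.119     ]
yaw bar 12.16620348641831 0.043032926039738295
[0.50595261 0.02999727 0.075     ]
0.1188 103.08
0.1187 102.18
0.0537 12.65
0.0518 12.67
depth [array([0.5201, 0.033 , 0.1189]), array([0.507 , 0.0304, 0.118 ]), array([0.4945, 0.0279, 0.119 ])]
scene [0.52592124 0.0355216  0.119     ] [0.48457251 0.01910889 0.119     ]
```

```bash
python3 -c "
from h import *
goto([.507,.0302,.16],np.radians(12.4))
"
```

```text
at [0.448  0.0161 0.2471] t 7.38 F [-0.3 -0.2  0.3] w 0.0524
d [ 0.0605 -0.0022  0.0872] r [ 0.09 -0.13 -0.9 ]
```

Emit:
{"fn": "step_arm", "kwargs": {
  "targets": [
    {"dx": 0.03,"dy": -0.001,"dz": 0.01,"rx": 0.1,"ry": -0.1,"rz": -0.5},
    {"dx": 0.06,"dy": -0.002,"dz": 0.03,"rx": 0.1,"ry": -0.1,"rz": -0.9},
    {"dx": 0.0605,"dy": -0.0022,"dz": 0.06,"rx": 0.1,"ry": -0.1,"rz": -0.9},
    {"dx": 0.0605,"dy": -0.0022,"dz": 0.087,"rx": 0.1,"ry": -0.1,"rz": -0.9},
    {"dx": 0.0605,"dy": -0.0022,"dz": 0.087,"rx": 0.1,"ry": -0.1,"rz": -0.9}
  ]
}}

```text
time: 8.0
position: [0.5072, 0.0305, 0.1586]
tool_rot: [0.994, 0.108, -0.001, -0.001]
ft_force: [-0.4, -0.5, -0.4]
grip_width: 0.0524
```

```bash
python3 -c "
from h import *
goto([.507,.0302,.113],np.radians(12.4))
import cv2
from rig import viewer
s=viewer.camera('scene')
cv2.imwrite('pics/s6.png',cv2.resize(s['img'][125:265,175:355],None,fx=4,fy=4,interpolation=2))
"
```

```text
at [0.5072 0.0305 0.1586] t 8.0 F [-0.4 -0.5 -0.4] w 0.0524
d [-0.0002  0.0003  0.0456] r [-0.08  0.14  0.03]
```

View pics/s6.png

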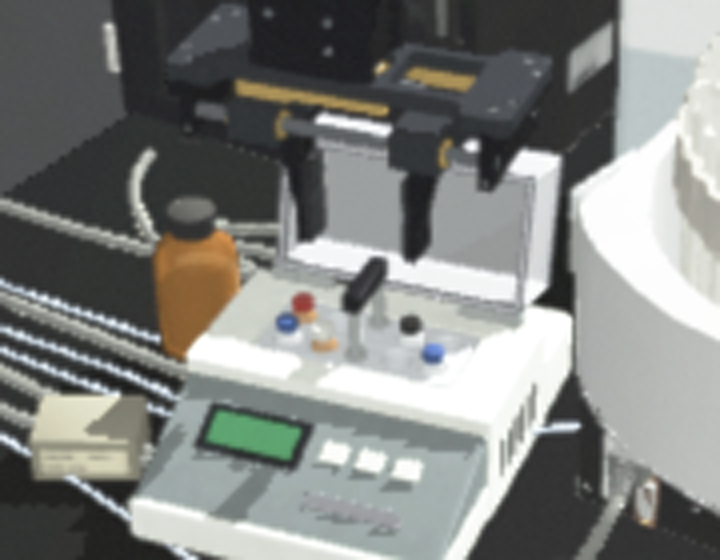

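The fingers straddle the bar, at about (365,285) in the picture, with the cover resting back. I'll descend and then grip.

Emit:
{"fn": "step_arm", "kwargs": {
  "targets": [
    {"dx": 0,"dy": 0,"dz": 0.015,"rx": 0,"ry": 0,"rz": 0},
    {"dx": 0,"dy": 0,"dz": 0.03,"rx": 0,"ry": 0,"rz": 0},
    {"dx": 0,"dy": 0,"dz": 0.041,"rx": 0,"ry": 0,"rz": 0},
    {"dx": 0,"dy": 0,"dz": 0.0455,"rx": 0,"ry": 0,"rz": 0},
    {"dx": 0,"dy": 0,"dz": 0.0455,"rx": 0,"ry": 0,"rz": 0}
  ]
}}

```text
time: 8.68
position: [0.5078, 0.0303, 0.114]
tool_rot: [0.994, 0.108, -0.0, -0.0]
ft_force: [-0.3, -0.3, -0.6]
grip_width: 0.0521
```

Emit:
{"fn": "step_arm", "kwargs": {
  "targets": [
    {"dx": 0,"dy": 0,"dz": 0,"rx": 0,"ry": 0,"rz": 0},
    {"dx": 0,"dy": 0,"dz": 0,"rx": 0,"ry": 0,"rz": 0},
    {"dx": 0,"dy": 0,"dz": 0,"rx": 0,"ry": 0,"rz": 0},
    {"dx": 0,"dy": 0,"dz": 0,"rx": 0,"ry": 0,"rz": 0},
    {"dx": 0,"dy": 0,"dz": 0,"rx": 0,"ry": 0,"rz": 0}
  ],
  "gripper": 0.0,
  "force": 40
}}

```text
time: 9.3
position: [0.5078, 0.0304, 0.114]
tool_rot: [0.994, 0.108, -0.0, -0.0]
ft_force: [0.4, -0.6, -0.7]
grip_width: 0.0116
```

```bash
python3 -c "
from h import *
goto([.507,.0302,.113],np.radians(12.4))
"
```

```text
at [0.5078 0.0304 0.114 ] t 9.3 F [ 0.4 -0.6 -0.7] w 0.0116
d [-0.0009  0.      0.001 ] r [-0.05  0.02  0.  ]
```

Emit:
{"fn": "step_arm", "kwargs": {
  "targets": [
    {"dx": 0,"dy": 0,"dz": -0.003,"rx": 0,"ry": 0,"rz": 0},
    {"dx": 0,"dy": 0,"dz": -0.007,"rx": 0,"ry": 0,"rz": 0},
    {"dx": 0,"dy": 0,"dz": -0.012,"rx": 0,"ry": 0,"rz": 0},
    {"dx": 0,"dy": 0,"dz": -0.017,"rx": 0,"ry": 0,"rz": 0},
    {"dx": 0,"dy": 0,"dz": -0.02,"rx": 0,"ry": 0,"rz": 0}
  ]
}}

```text
time: 9.93
position: [0.5079, 0.0304, 0.1345]
tool_rot: [0.994, 0.108, -0.0, -0.0]
ft_force: [0.0, -0.9, -5.7]
grip_width: 0.0117
```

```bash
python3 -c "
from h import *
goto([.507,.0302,.256],np.radians(12.4))
import cv2
from rig import viewer
s=viewer.camera('scene')
cv2.imwrite('pics/s7.png',cv2.resize(s['img'][125:265,175:355],None,fx=4,fy=4,interpolation=2))
"
```

```text
at [0.5079 0.0304 0.1345] t 9.93 F [ 0.  -0.9 -5.7] w 0.0117
d [-1.000e-03 -1.000e-04 -1.215e-01] r [-0.04 -0.    0.  ]
```

View pics/s7.png

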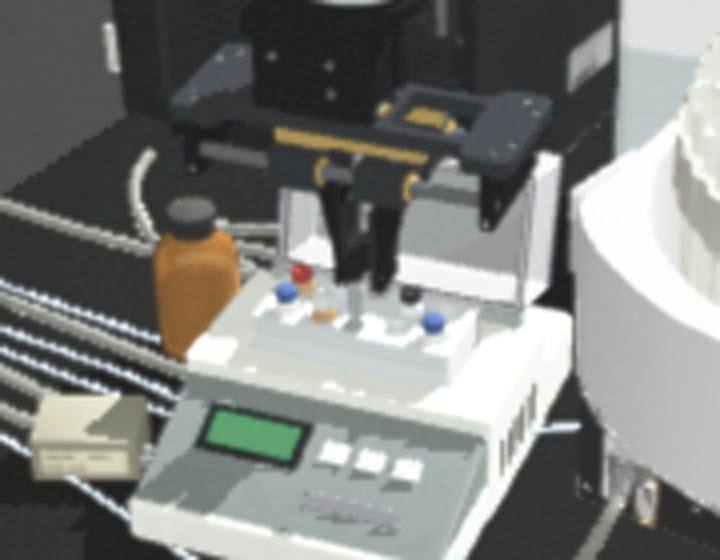

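The block is rising level, the load is about 5.7 N, and all five caps are visible. Lifting on.

Emit:
{"fn": "step_arm", "kwargs": {
  "targets": [
    {"dx": 0,"dy": 0,"dz": -0.006,"rx": 0,"ry": 0,"rz": 0},
    {"dx": 0,"dy": 0,"dz": -0.016,"rx": 0,"ry": 0,"rz": 0},
    {"dx": 0,"dy": 0,"dz": -0.028,"rx": 0,"ry": 0,"rz": 0},
    {"dx": 0,"dy": 0,"dz": -0.04,"rx": 0,"ry": 0,"rz": 0},
    {"dx": 0,"dy": 0,"dz": -0.05,"rx": 0,"ry": 0,"rz": 0}
  ]
}}

```text
time: 10.6
position: [0.5083, 0.0303, 0.1858]
tool_rot: [0.994, 0.108, 0.001, -0.0]
ft_force: [0.4, 0.4, -5.5]
grip_width: 0.0113
```

Emit:
{"fn": "step_arm", "kwargs": {
  "targets": [
    {"dx": 0,"dy": 0,"dz": -0.012,"rx": 0,"ry": 0,"rz": 0},
    {"dx": 0,"dy": 0,"dz": -0.026,"rx": 0,"ry": 0,"rz": 0},
    {"dx": 0,"dy": 0,"dz": -0.04,"rx": 0,"ry": 0,"rz": 0},
    {"dx": 0,"dy": 0,"dz": -0.052,"rx": 0,"ry": 0,"rz": 0},
    {"dx": 0,"dy": 0,"dz": -0.06,"rx": 0,"ry": 0,"rz": 0}
  ]
}}

```text
time: 11.22
position: [0.5084, 0.0303, 0.2468]
tool_rot: [0.994, 0.108, 0.001, -0.0]
ft_force: [1.0, -0.6, -5.3]
grip_width: 0.0114
```

```bash
python3 -c "
from h import *
goto([.507,.0302,.254],np.radians(12.4))
"
```

```text
at [0.5084 0.0303 0.2468] t 11.22 F [ 1.  -0.6 -5.3] w 0.0114
d [-0.0013 -0.0002 -0.0072] r [ 0.01 -0.13  0.  ]
```

Emit:
{"fn": "step_arm", "kwargs": {
  "targets": [
    {"dx": -0.001,"dy": 0,"dz": -0.003,"rx": 0,"ry": 0,"rz": 0},
    {"dx": -0.001,"dy": 0,"dz": -0.006,"rx": 0,"ry": 0,"rz": 0},
    {"dx": -0.001,"dy": 0,"dz": -0.007,"rx": 0,"ry": 0,"rz": 0},
    {"dx": -0.001,"dy": 0,"dz": -0.007,"rx": 0,"ry": 0,"rz": 0},
    {"dx": -0.001,"dy": 0,"dz": -0.007,"rx": 0,"ry": 0,"rz": 0}
  ]
}}

```text
time: 11.85
position: [0.5072, 0.0301, 0.2535]
tool_rot: [0.994, 0.108, 0.001, -0.0]
ft_force: [0.1, -0.4, -5.5]
grip_width: 0.0115
```

```bash
python3 -c "
from h import *
goto([.507,.0302,.254],np.radians(12.4))
import cv2
from rig import viewer
s=viewer.camera('scene');t=viewer.camera('top')
cv2.imwrite('pics/s8.png',cv2.resize(s['img'][85:295,165:365],None,fx=2.8,fy=2.8,interpolation=2))
cv2.imwrite('pics/t8.png',cv2.resize(t['img'][130:270,195:355],None,fx=4,fy=4,interpolation=2))
import pickle;pickle.dump((t,s),open('c2.pkl','wb'))
p=np.array([.507,.0302,np.radians(12.4)])
for z in (.175,.215):
  for x,y in [(-.025,.058),(-.025,-.058),(.025,-.058)]: print(z,x,y,((proj(s,W(p,(x,y,z)))-[165,85])*2.8).round())
"
```

```text
at [0.5072 0.0301 0.2535] t 11.85 F [ 0.1 -0.4 -5.5] w 0.0115
d [-0.0002 -0.0002 -0.0005] r [-0.01 -0.09  0.01]
0.175 -0.025 0.058 [197. 248.]
0.175 -0.025 -0.058 [339. 275.]
0.175 0.025 -0.058 [362. 242.]
0.215 -0.025 0.058 [194. 202.]
0.215 -0.025 -0.058 [339. 228.]
0.215 0.025 -0.058 [362. 196.]
```

View pics/s8.png

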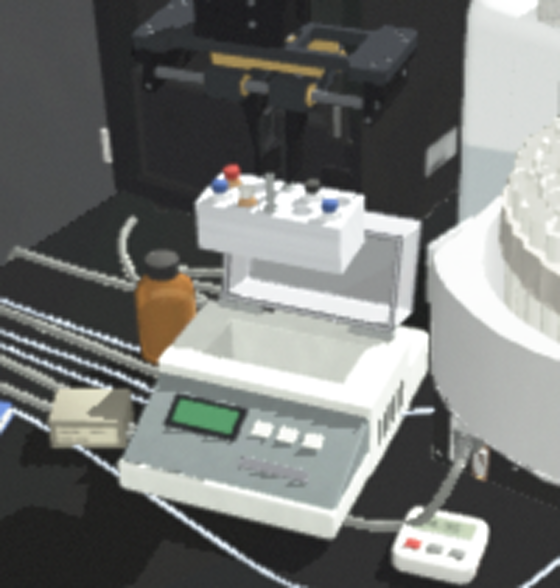

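View pics/t8.png

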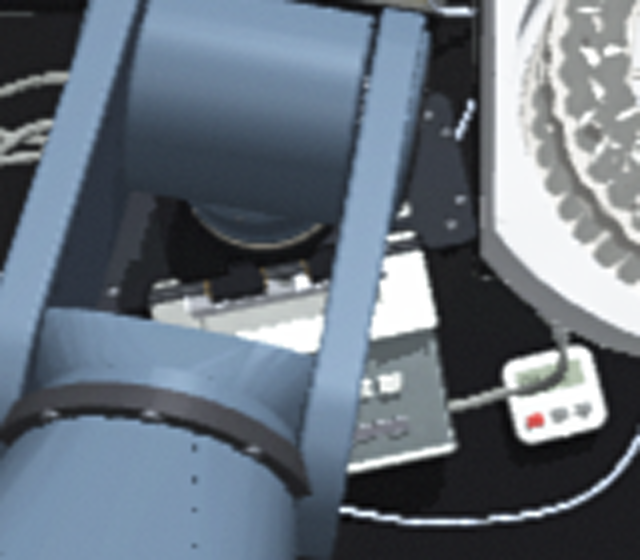

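```bash
python3 -c "
from h import *
import cv2,pickle
t,s=pickle.load(open('c2.pkl','rb'))
im=cv2.resize(s['img'][135:190,225:305],None,fx=9,fy=9,interpolation=2)
p=np.array([.507,.0302,np.radians(12.4)])
for z in (.175,.215):
  q=[((proj(s,W(p,(x,y,z)))-[225,135]+.5)*9).astype(int) for x,y in [(-.025,.058),(-.025,-.058),(.025,-.058),(.025,.058)]]
  cv2.polylines(im,[np.array(q)],True,(0,0,255),1)
cv2.imwrite('pics/s9.png',im)
"
```

```text
(no output)
```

View pics/s9.png

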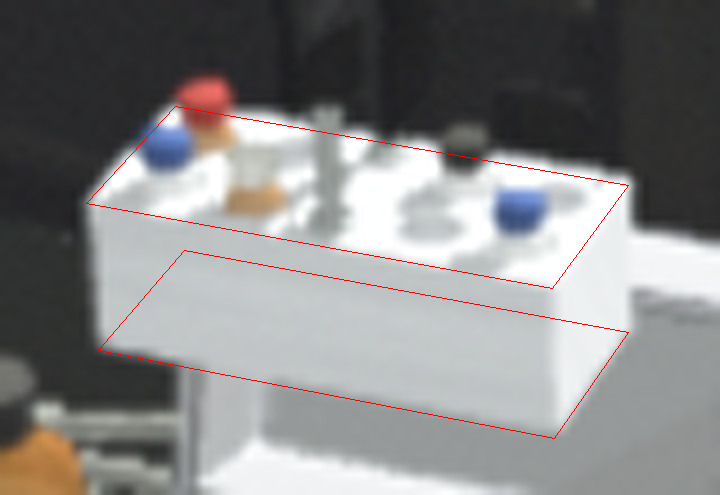

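The block matches the predicted level outline to about 1 px. All five caps are seated and the cover is back. Handing in.

```bash
python3 -c "
from rig import telemetry,robot
o=telemetry.get_obs();print(o['time'],o['position'],abs(o['joint_velocities']).max(),o['grip_width'],o['ft_force'])
print(robot.hand_in())"
```

```text
11.95 [0.5072569  0.03007157 0.25355926] 0.0016931254473080124 0.011628688181994057 [ 0.22248394  0.72253235 -6.32806293]
the job is handed in; nothing more can be done
None
```

I opened the cover fully back onto its stop, then lifted the block by its handle straight up out of the well. I handed in at about 12 s, with the gripper still holding the block about 100 mm above the heater's top.

- **Block:** the arm was still, with about 6 N of load on the wrist and the grip at 11.6 mm on the 12 mm bar. In the scene camera the block matched a level outline, placed at the gripper's measured position over the well, to about a pixel.
- **Vials:** all five caps showed seated in the block.
- **Cover:** it was still resting back in the final scene picture. I checked this only by eye and by the reaction force at the stop, because the hinge angle is not reported.
- **Other things on the bench:** the bottle, box and timer looked undisturbed in the scene pictures. The tweezers were outside my last close-ups, but the arm did not go down near them.
- **Disagreement:** my first estimate of the heater's position was off by about 2 mm and 1 degree at the handle. I corrected it from the wrist camera before gripping.

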